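# Level the bedside shelf

## Task

Swing the steel hasp up off the catch on the little bedside shelf and right back past upright, so the board is free. Then turn the black levelling knob until the bubble of the spirit level lies between its two black lines, and after that press the level firmly down on the board with the fingers. Finish while still pressing with the bubble between the lines; leave the other things on the panel where they are.

Things in the scene. Friction and masses are not known exactly. Their poses are not given: they have to be found in the camera images.
- stand: Black plastic stand of the bedside shelf, 170 x 390 mm, fixed during the run; origin at the centre of its underside, x across the shelf away from the robot, y along it to the left, z up. It carries a light wood board hinged at the left end, a black levelling knob above the board at y = -145 mm and a steel hasp hinged at the front edge (y = +45 mm).
- board_mid (a point): Middle of the top face of the board, 160 (x) x 370 (y) x 12 mm; z is normal to it. Its top is 62 mm above the panel when level. It is hinged along x at its left end, 186 mm from this point. Its right (knob) end starts 6 to 13 mm too low (tilt 0.018 to 0.04 rad).
- hasp (a joint): Angle of the hasp in rad: 0 = lying flat over the catch on the board, 1.57 = upright, 2.6 = its stop on the robot's side. It swings up about a horizontal hinge along the stand's y and stays where it is left (light friction, under 1 N at the tab).
- hasp_hinge (a point): Point on the hasp's hinge axis (axis along the stand's y), 68 mm above the panel, at the stand's x = -98, y = +45 mm. Its axes are the stand's.
- hasp_tab (a point): Grip point on the hasp's upturned tab. The hasp is a slotted steel strap 24 mm wide (y), 4 mm thick; its free end bears a tab 24 mm wide (y), 6 mm thick, 32 mm high. The point is 22 mm up the tab and 67 mm along the strap from the hinge; axes move with the hasp (x along strap, z up the tab). Pinched from above across the 24 mm width, the tab pivots between the fingers.
- knob_grip (a point): Grip point in the bar of the levelling knob, on its upright axis, 96 mm above the panel. Bar 50 mm long (point's x), 14 mm thick (y), 28 mm high (81 to 109 mm above the panel). It turns in the stand without rising or sinking; its screw lifts the board. Clockwise seen from above raises the knob end: 1 rad tilts the board 0.018 rad, moving the bubble about 11 mm. Stiff (0.15 N m). The start needs 1.0 to 2.2 rad clockwise.
- level: Loose aluminium spirit level, 200 mm long (its x, pointing to the board's hinged left end), 24 mm wide, 40 mm high, about 420 g, lying along the board; origin at the centre of its underside. The green vial lies in a 76 mm gap in the middle of the top; the solid end blocks, 62 mm long, centred 69 mm either side of the middle, are the places to press.
- level_top (a point): Point at the middle of the level's length, at the height of the top faces of its end blocks (40 mm above its underside).
- bubble (a joint): Position of the white bubble (16 mm long) along the level's x in m: 0 = midway between the two black lines, which are at +-12.5 mm; positive = towards the level's +x end. It floats to the higher end, 0.6 m per rad of tilt, to at most +-27 mm, and takes about 1 s to settle. It is between the lines within +-4 mm.
- tin: Small round aluminium snuff tin, 42 mm across, 18 mm high, lying on the board's front left corner; bystander; origin under its centre.
- jar: Round amber vitamin jar with white screw lid, 64 mm across, 95 mm high, standing beyond the shelf; bystander.
- bracelet: Stainless steel bracelet, 68 mm ring, 10 mm high, lying in front of the shelf; bystander.
- hairbrush: Yellow plastic hairbrush, 210 mm long, 30 mm high, lying beyond the shelf; bystander.
- book: Paperback 120 x 180 x 22 mm; bystander.
- mug: White mug 80 mm across, 90 mm high; bystander.
- glasses_case: Grey glasses case 160 x 60 x 40 mm; bystander.
There are look-alikes about, which are no part of the job. Of the things shaped like the level, the aluminium one is meant.

How it is judged:
On the way, in this order (a step that is already met when the one before it is completed fails the run):
1. the hasp is swung off its catch, past upright (value of joint hasp above 1.7 rad), for 0.2 s.
2. the board is levelled by the foot: bubble between the lines, with nothing touching the level but the board (value of joint hasp above 1.7 rad and value of joint bubble between -0.0045 and 0.0045 m and angle between board_mid's own z axis and vertical below 0.012 rad and contact force between each of the arm, the fingers and level below 0.1 N), for 0.3 s.
3. the level is pressed down on the board (contact force between the fingers and level above 3 N and contact force between level and stand above 5 N), for 0.3 s.
At the end, for the whole second after the job is handed in: Hasp past upright (over 1.7 rad), bubble within 4.5 mm of the middle, board within 0.012 rad of level, and the fingers still pressing on the level with more than 3 N, the level bearing on the board with more than 5 N (all of step 3 and value of joint hasp above 1.7 rad and value of joint bubble between -0.0045 and 0.0045 m and angle between board_mid's own z axis and vertical below 0.012 rad and angle between level's own z axis and vertical below 0.05 rad); the arm keeps its last pose, push and grip.
It fails at once if another thing on the panel or board is pushed more than 30 mm away (distance of any of tin, jar, bracelet, hairbrush, book, mug, glasses_case from where it was at the start of the episode above 0.03 m).
It fails at once if the spirit level is tipped or pushed more than 50 mm away (angle between level's own z axis and vertical above 0.3 rad or distance of level from where it was at the start of the episode above 0.05 m).
It also fails if it takes over 72 s, if anything falls off the work surface, if the arm or the gripper's body presses on something with over 40 N, if the wrist force passes 120 N, or if a joint passes its speed limit or range.

## Robot

A 6-joint arm with a two-finger parallel gripper is mounted at the origin on the work surface. World frame = base frame: x ahead of the robot, y to its left, z up, the work surface at z = 0. Lengths are in m, angles in rad, forces in N, time in s.
With the tool pointing down it reaches from about 0.425 to 1.125 m from the base axis. Payload 14.9 kg.
Tool frame: the origin (TCP) lies midway between the tips of the shut fingers; the grasp point (between the pads) lies robot.grip_depth behind it (robot.grip_depth is the distance from the TCP to the grasp point, in m); z points along the fingers, y is the line along which they close (so a half turn about z gives the same grasp; the last joint's range is limited). The gripper opens to 91 mm and grips with 3 to 60 N. Pads are 32 mm wide; open, the fingers measure 118 mm over their backs; the gripper's body (76 mm by 178 mm) begins 60 mm behind the grasp point.
Start: joints at [1.211, 0.379, 1.734, -0, 1.028, -0.033], TCP at [0.225, 0.663, 0.214] pointing down, gripper open.
Joint ranges: [-2.77, 2.77], [-0.74, 2.19], [0, 2.66], [-1.06, 4.2], [0.31, 2.87], [-3.08, 3.08]. Speed limits (rad/s): [1.89, 1.89, 2.39, 3.14, 3.14, 3.14].

## Interface

Orientations are given as a unit quaternion [w, x, y, z].
In Python, from workcell import robot gives the robot as it stands.
- The arm moves only by the tool arm_command, never from a script. Its arguments are lists of equal length, an entry for each row: "linear": the shift along the tool's x, y, z in mm, a list of three; "twist": the turn about the tool's z in degrees; "grip": the closure, from 0 (fully open) to 1 (shut). A call has 1 to 12 rows; each row shifts and turns the commanded pose from where the row before left it, along the tool's axes as they then stand; what a row does not reach is not made up. A row lasts 1/12 s, in which the tool goes at most 41.7 mm and 7.16 degrees, less where a joint would pass 70% of its speed; a pose out of reach is approached as far as the arm can. A call with a gripper value outside its range is refused whole. The fingers move at their own pace and stop on an object; the grip force is fixed at half the most. Time passes only in rows, so rows that do not move let the fingers close. It gives the time, the measured TCP pose, the force and the opening at its end, in the units of the state.
- robot.state(): the state, without advancing time (a new reading comes with each control period).
- robot.snapshot(name): name is "side" or "top" or "wrist"; returns a dict with "pixels" (400x640x3 uint8, red, green, blue), "mtx" (3x3 intrinsics, pixels), "R" (3x3) and "t" (3): a world point X has camera coordinates R X + t; the wrist camera has in their place "tool_from_camera" (4x4, takes a point from camera to tool coordinates, whose origin is the TCP and whose axes are the flange's). Camera axes: x right, y down, z forward; pixel columns grow to the right and rows downward; lengths in m; the calibration is good to about 2 mm. A picture is of the moment at which its call begins: read the wrist's pose just before it. There is no depth.
- robot.hand_in(): hands the job in, once; it reports no verdict.
The state is a dict: "time_s": time; "joint_pos": joint angles; "qd": joint speeds; "effort": joint torques, N m; "tcp_pos": TCP position; "orientation": TCP orientation; "wrist_force": force on the tool from outside, world axes, zero at the start; "moment": the same for the moment, N m; "grip_width": finger opening in m.
Only numpy, scipy, OpenCV 4.12 (cv2) and the standard library are available. Lean on these libraries where they do the work, as an engineer would, in place of code of your own. Each camera call takes 0.05 s, during which the arm holds its last target. There are 200 camera calls.

## Working session

There is one attempt and no reset: what is moved stays moved. The work goes in short steps, Python scripts to look and compute and a tool call to move; the robot and the scene stay as the last step left them, time stands still between calls to the robot, and variables do not carry over. Pictures are saved under pics/ and viewed, on a budget of 10 in all, crops included, one or two more only if the job needs it, and the job is handed in when it is done.

Besides the shell and the picture viewer there is one more tool, called after "Call:" as a command line: name --pt "numbers of a row" for each row, then --argument value for the rest. arm_command: Moves the arm, as the interface text tells. Its arguments: {"type":"object","properties":{"linear":{"type":"array"},"twist":{"type":"array"},"grip":{"type":"array"}},"required":["linear","twist","grip"]}

```bash
mkdir -p pics; cat > h.py <<'E'
import numpy as np, cv2
from workcell import robot
def snap(n,f):
    s=robot.state(); d=robot.snapshot(n); cv2.imwrite(f'pics/{f}.png',d['pixels'][:,:,::-1])
    from scipy.spatial.transform import Rotation as Ro
    M=np.eye(4)
    if n=='wrist':
        q=s['orientation']; T=np.eye(4); T[:3,:3]=Ro.from_quat([q[1],q[2],q[3],q[0]]).as_matrix(); T[:3,3]=s['tcp_pos']
        W=T@np.array(d['tool_from_camera'])
    else:
        M[:3,:3]=d['R']; M[:3,3]=d['t']; W=np.linalg.inv(M)
    np.savez(f'pics/{f}.npz',K=d['mtx'],W=W)
def ray(f,u,v,z):
    d=np.load(f'pics/{f}.npz'); W=d['W']
    r=W[:3,:3]@np.linalg.inv(d['K'])@[u,v,1]; o=W[:3,3]
    return o+r*(z-o[2])/r[2]
def proj(f,P):
    d=np.load(f'pics/{f}.npz'); M=np.linalg.inv(d['W']); c=M[:3,:3]@P+M[:3,3]; p=d['K']@c; return p[:2]/p[2]
E
python3 - <<'E'
from h import *
print(robot.state(), robot.grip_depth)
snap('top','top0'); snap('side','side0')
for f in('top0','side0'): print(np.load(f'pics/{f}.npz')['W'].round(3).tolist())
E
```

```text
{'time_s': 0.0, 'joint_pos': array([ 1.21064711e+00,  3.79433296e-01,  1.73477789e+00,  1.14306122e-06,
        1.02849906e+00, -3.33357743e-02]), 'qd': array([ 0.00039584,  0.00020583,  0.00045908,  0.00024971, -0.00022544,
        0.00038142]), 'effort': array([-1.59407351e-03, -7.63768744e+01, -4.34351742e+01,  6.50798273e-02,
        4.26927977e-02, -9.73216174e-05]), 'tcp_pos': array([0.22460707, 0.66256612, 0.21327239]), 'orientation': array([-1.09711523e-04,  1.62680750e-01,  9.86678601e-01, -5.47923122e-04]), 'wrist_force': array([ 0.98771465, -0.37800199, -0.48575495]), 'moment': array([ 0.01221337, -0.00712706,  0.0124175 ]), 'grip_width': 0.09146886964733843} 0.0188
[[-0.0, -0.997, 0.075, 0.483], [-1.0, -0.001, -0.01, -0.015], [0.01, -0.075, -0.997, 1.162], [0.0, 0.0, 0.0, 1.0]]
[[0.792, -0.371, 0.485, -0.073], [-0.611, -0.474, 0.635, -0.837], [-0.006, -0.799, -0.602, 0.897], [0.0, 0.0, 0.0, 1.0]]
```

View pics/top0.png

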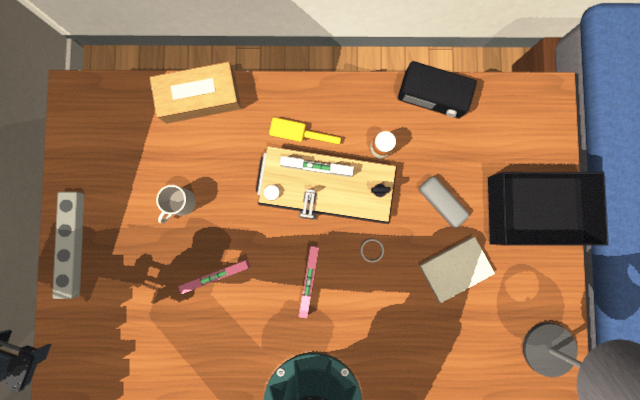

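View pics/side0.png

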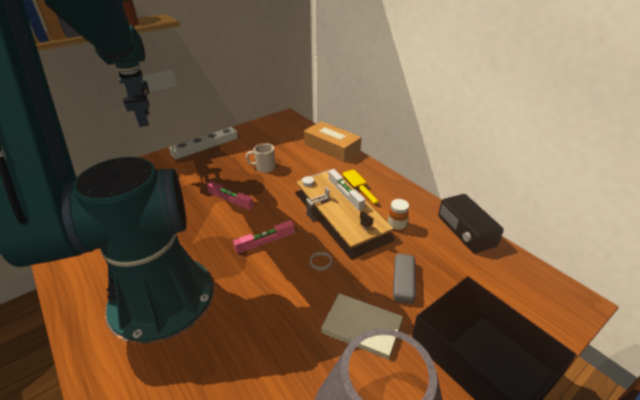

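The top view shows the board at about (262–395, 150–220), the aluminium level at (281–353, 160–172), the knob at (380,189), the hasp at (309,203) and the tin at (272,192). The pink levels are the look-alikes.

```bash
python3 - <<'E'
from h import *
im=cv2.imread('pics/top0.png'); print(np.load('pics/top0.npz')['K'])
c=im[135:235,245:410]; cv2.imwrite('pics/c0.png',cv2.resize(c,None,fx=4.8,fy=4.8,interpolation=cv2.INTER_CUBIC))
h=cv2.cvtColor(im,cv2.COLOR_BGR2HSV)
m=((h[...,0]>12)&(h[...,0]<28)&(h[...,1]>70)&(h[...,1]<190)&(h[...,2]>150)).astype(np.uint8); m[:145]=0;m[225:]=0;m[:,:255]=0;m[:,400:]=0
m=cv2.morphologyEx(m,cv2.MORPH_OPEN,np.ones((3,3)))
cs,_=cv2.findContours(m,0,2); k=max(cs,key=cv2.contourArea); r=cv2.minAreaRect(k); b=cv2.boxPoints(r); print(r)
P=[ray('top0',u,v,.06) for u,v in b]; print(np.round(P,3), np.mean(P,0))
print([np.linalg.norm(P[i]-P[i-1]).round(3) for i in range(4)])
E
```

```text
[[394.08131621   0.         322.10830803]
 [  0.         394.08131621 203.22730661]
 [  0.           0.           1.        ]]
((321.53753662109375, 182.50576782226562), (142.9337615966797, 57.553646087646484), 8.746162414550781)
[[ 0.574  0.186  0.06 ]
 [ 0.735  0.163  0.06 ]
 [ 0.674 -0.237  0.06 ]
 [ 0.513 -0.21   0.06 ]] [ 0.62403796 -0.02425515  0.06      ]
[np.float64(0.4), np.float64(0.163), np.float64(0.405), np.float64(0.163)]
```

View pics/c0.png

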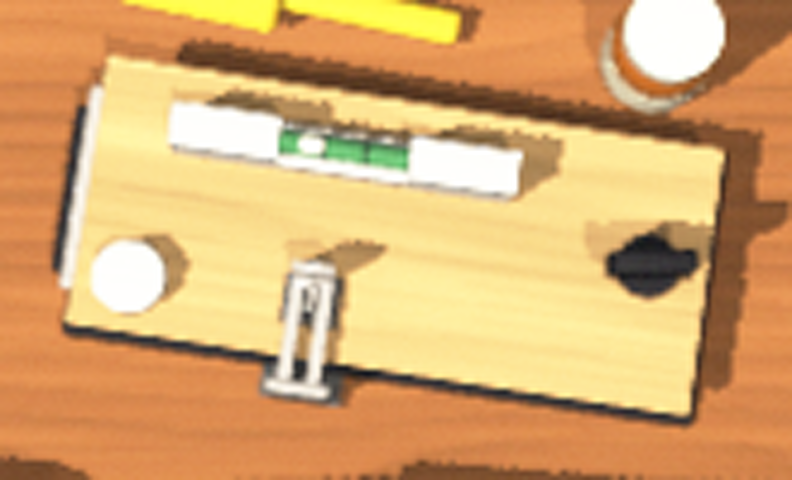

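The crop shows the hasp tab at crop (312,268), its hinge at (300,388), the knob at (652,265) with its bar almost along the image rows, the level centre at (345,150), and the bubble at the left (hinge) end.

```bash
python3 - <<'E'
from h import *
r=lambda u,v,z: ray('top0',245+u/4.8,135+v/4.8,z)
D=[((312,268),.098,(-31,45)),((301,388),.068,(-98,45)),((652,265),.109,(0,-145)),((105,55),.062,(80,185)),((65,325),.062,(-80,185)),((690,410),.054,(-80,-185)),((725,150),.054,(80,-185))]
A=np.array([r(*p,z)[:2] for p,z,_ in D])*1000; B=np.array([b for *_,b in D],float)
U,S,V=np.linalg.svd((B-B.mean(0)).T@(A-A.mean(0))); R=V.T@U.T; t=A.mean(0)-R@B.mean(0)
print('yaw',np.degrees(np.arctan2(R[1,0],R[0,0])),'t',t,'res',(A-(B@R.T+t)).round(1).tolist())
print('level',r(345,150,.102)*1000, 'bar',r(608,266,.109),r(698,262,.109))
for n,p in(('tab',(-31,45)),('hinge',(-98,45)),('knob',(0,-145))): print(n,R@p+t)
E
```

```text
yaw -8.143869309570224 t [619.66543687 -41.90660475] res [[0.6, 0.3], [0.3, -2.3], [-2.5, 2.0], [0.6, 0.4], [-0.4, -0.7], [2.8, 0.1], [-1.5, 0.1]]
level [662.66270453 -11.22843309 102.        ] bar [ 0.59606016 -0.15871106  0.109     ] [ 0.59836767 -0.20927115  0.109     ]
tab [595.35272157   7.03102775]
hinge [529.0283841   16.52219522]
knob [ 599.12485056 -185.44435001]
```

Call:
arm_command --pt "-29 -26 0" --pt "-29 -26 0" --pt "-29 -26 0" --pt "-29 -26 0" --pt "-29 -26 0" --pt "-29 -26 0" --pt "-29 -26 0" --pt "-29 -26 0" --pt "-29 -26 0" --pt "-29 -26 0" --pt "-29 -26 0" --pt "-29 -26 0" --twist '[0,0,0,0,0,0,0,0,0,0,0,0]' --grip '[0,0,0,0,0,0,0,0,0,0,0,0]'

```text
time_s: 1.1
tcp_pos: [0.4546, 0.2539, 0.2139]
orientation: [-0.0, 0.163, 0.987, -0.0]
wrist_force: [0.3, 0.7, 0.2]
grip_width: 0.0913
```

Call:
arm_command --pt "-29 -26 0" --pt "-29 -26 0" --pt "-29 -26 0" --pt "-29 -26 0" --pt "-20 -20 0" --pt "0 0 0" --pt "0 0 0" --pt "0 0 0" --twist '[0,0,0,0,0,-5.3,-5.3,0]' --grip '[0,0,0,0,0,0.3,0.3,0.3]'

```text
time_s: 1.77
tcp_pos: [0.5431, 0.094, 0.2136]
orientation: [-0.0, 0.069, 0.998, -0.0]
wrist_force: [0.6, -0.3, -0.5]
grip_width: 0.0742
```

```bash
python3 - <<'E'
from h import *
s=robot.state(); print(s['tcp_pos'],s['orientation'],s['grip_width'])
snap('wrist','w1')
for P in([.5954,.007,.1],[.529,.0165,.068]): print(proj('w1',np.array(P)))
E
```

```text
[0.5430762  0.09403422 0.21361597] [-3.10877898e-04  6.91963603e-02  9.97603008e-01 -6.82296983e-05] 0.07419060050180006
[241.76277739 255.87259638]
[245.24954508 184.43707013]
```

View pics/w1.png

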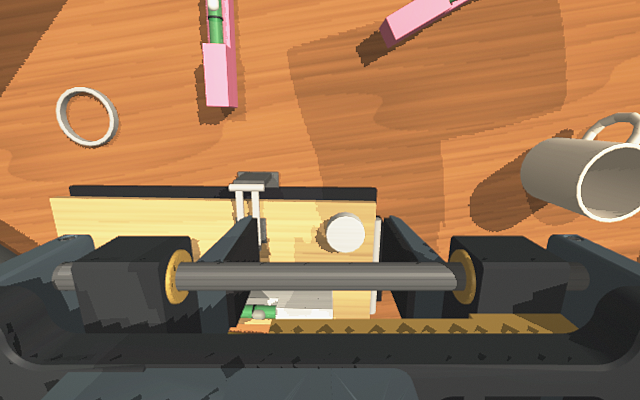

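The hinge shows at pixel (247,186) against a predicted (245,184), and the stand's front edge lies along the image rows. The estimate and yaw are good.

Call:
arm_command --pt "-21.3 -26.3 0" --pt "-21.3 -26.3 0" --pt "-21.2 -26.3 0" --pt "0 0 30" --pt "0 0 30" --pt "0 0 28" --pt "0 0 0" --pt "0 0 0" --pt "0 0 0" --twist '[0,0,0,0,0,0,0,0,0]' --grip '[0.5,0.5,0.5,0.5,0.5,0.5,0.5,0.5,0.5]'

```text
time_s: 2.57
tcp_pos: [0.5959, 0.0079, 0.1274]
orientation: [0.001, 0.071, 0.997, 0.0]
wrist_force: [0.5, -0.0, 0.1]
grip_width: 0.0455
```

```bash
python3 - <<'E'
from h import *
s=robot.state(); print(s['tcp_pos'],s['grip_width'])
snap('top','t1'); snap('side','s1')
a=cv2.imread('pics/t1.png')[140:230,250:400]; b=cv2.imread('pics/s1.png')[150:250,260:410]
cv2.imwrite('pics/c1.png',np.vstack([cv2.resize(a,(500,300)),cv2.resize(b,(450,300))[:, :450].copy() if 0 else cv2.resize(b,(500,300))]))
E
```

```text
[0.59588065 0.00789844 0.12739083] 0.04545380118965734
```

View pics/c1.png

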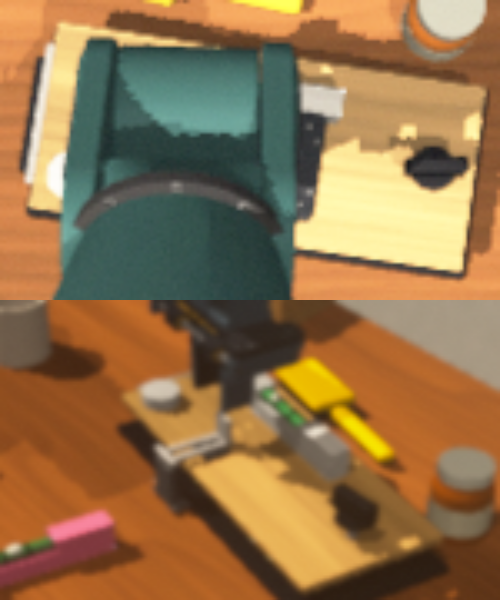

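The gripper sits over the tab with the fingers either side of it and clear of the level. Next I descend and pinch.

Call:
arm_command --pt "0 0 18" --pt "0 0 18" --pt "0 0 15" --pt "0 0 0" --pt "0 0 0" --pt "0 0 0" --pt "0 0 0" --pt "0 0 0" --pt "0 0 0" --twist '[0,0,0,0,0,0,0,0,0]' --grip '[0.5,0.5,0.5,0.5,1,1,1,1,1]'

```text
time_s: 3.42
tcp_pos: [0.596, 0.0073, 0.0761]
orientation: [0.001, 0.071, 0.997, -0.0]
wrist_force: [-0.5, -3.5, 8.3]
grip_width: 0.0233
```

Call:
arm_command --pt "6.1 0 -11.7" --pt "8.1 0 -10.5" --pt "9.8 0 -8.8" --pt "11.3 0 -6.9" --pt "12.3 0 -4.7" --pt "13 0 -2.3" --pt "13.2 0 0" --pt "13 0 2.5" --pt "12.3 0 4.8" --pt "11.3 0 6.9" --pt "9.7 0 8.9" --pt "8 0 10.5" --twist '[0,0,0,0,0,0,0,0,0,0,0,0]' --grip '[1,1,1,1,1,1,1,1,1,1,1,1]'

```text
time_s: 4.42
tcp_pos: [0.4679, 0.026, 0.0871]
orientation: [0.0, 0.071, 0.997, 0.0]
wrist_force: [-4.7, 3.6, 6.9]
grip_width: 0.0238
```

Call:
arm_command --pt "0 0 0" --pt "0 0 0" --pt "0 0 0" --twist '[0,0,0]' --grip '[1,1,1]'

```text
time_s: 4.67
tcp_pos: [0.4673, 0.026, 0.0863]
orientation: [-0.001, 0.071, 0.997, 0.0]
wrist_force: [-8.4, 4.1, 6.7]
grip_width: 0.0235
```

Call:
arm_command --pt "0 0 0" --pt "0 0 0" --pt "0 0 0" --pt "0 0 -10" --pt "0 0 -30" --pt "0 0 -35" --pt "0 0 -35" --pt "0 0 0" --twist '[0,0,0,0,0,0,0,0]' --grip '[0.5,0.5,0.5,0.5,0.5,0.5,0.5,0.5]'

```text
time_s: 5.33
tcp_pos: [0.4716, 0.0257, 0.2031]
orientation: [0.004, 0.071, 0.997, 0.0]
wrist_force: [2.3, 0.2, 1.2]
grip_width: 0.0457
```

Call:
arm_command --pt "-25.4 -21.8 0" --pt "-25.4 -21.8 0" --pt "-25.4 -21.8 0" --pt "-25.4 -21.8 0" --pt "-25.4 -21.8 0" --pt "-25.4 -21.8 0" --twist '[0,0,0,0,0,0]' --grip '[0.4,0.4,0.4,0.4,0.4,0.4]'

```text
time_s: 5.83
tcp_pos: [0.6017, -0.1269, 0.1971]
orientation: [0.0, 0.071, 0.997, -0.0]
wrist_force: [-0.1, 0.6, 0.4]
grip_width: 0.0548
```

Call:
arm_command --pt "0 0 0" --pt "0 0 0" --pt "0 0 0" --pt "0 0 0" --pt "0 0 0" --pt "0 0 0" --pt "0 0 0" --pt "0 0 0" --pt "0 0 0" --pt "0 0 0" --pt "0 0 0" --pt "0 0 0" --twist '[-7,-7,-7,-7,-7,-7,-7,-7,-7,-7,-7,-7]' --grip '[0.4,0.4,0.4,0.4,0.4,0.4,0.4,0.4,0.4,0.4,0.4,0.4]'

```text
time_s: 6.83
tcp_pos: [0.6029, -0.1159, 0.1968]
orientation: [-0.008, -0.607, 0.795, -0.007]
wrist_force: [0.4, 0.1, 0.0]
grip_width: 0.055
```

Call:
arm_command --pt "0 0 0" --pt "0 0 0" --pt "0 0 0" --pt "0 0 0" --twist '[-7,-7,-3,0]' --grip '[0.4,0.4,0.4,0.4]'

```text
time_s: 7.17
tcp_pos: [0.6073, -0.0617, 0.188]
orientation: [-0.047, -0.686, 0.725, -0.042]
wrist_force: [-0.3, -0.3, -0.9]
grip_width: 0.0548
```

```bash
python3 - <<'E'
from h import *
s=robot.state(); print(s['tcp_pos'],s['orientation'],s['grip_width'],s['joint_pos'])
snap('wrist','w2'); snap('side','s2'); snap('top','t2')
a=cv2.imread('pics/s2.png')[150:260,270:420]
cv2.imwrite('pics/c2.png',np.vstack([cv2.imread('pics/w2.png')[:320],cv2.resize(a,(368,270))[:, :].copy() if 0 else cv2.copyMakeBorder(cv2.resize(a,(368,270)),0,0,0,272,0)]))
E
```

```text
[ 0.60725999 -0.06169541  0.1879911 ] [-0.04660331 -0.68558003  0.72527374 -0.04226296] 0.054777856545255084 [-0.08412897  0.27589393  1.93401345 -0.15651735  0.93665499 -3.07629679]
```

View pics/c2.png

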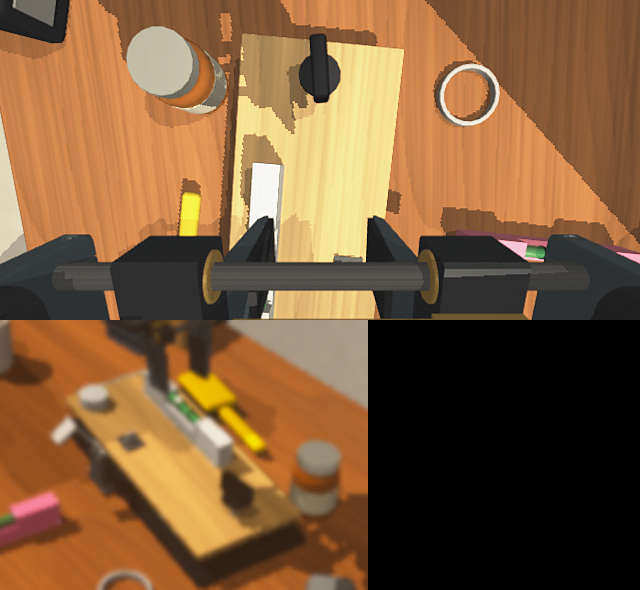

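The knob is at (320,70) in the wrist view with its bar along the columns, and in the side crop the hasp is folded back towards the robot. However, joint 6 is at its −3.08 limit and the tool has tilted, so I'll untwist the other way.

Call:
arm_command --pt "0 0 0" --pt "0 0 0" --pt "0 0 0" --pt "0 0 0" --twist '[7,7,7,7]' --grip '[0.4,0.4,0.4,0.4]'

```text
time_s: 7.65
tcp_pos: [0.6074, -0.0649, 0.1882]
orientation: [-0.034, -0.484, 0.873, -0.052]
wrist_force: [-0.0, 0.5, 1.1]
grip_width: 0.0548
```

```bash
python3 - <<'E'
from h import *
s=robot.state(); print(s['tcp_pos'],s['orientation'],s['joint_pos'])
E
```

```text
[ 0.60742414 -0.06489294  0.18823264] [-0.03430118 -0.48426125  0.87270158 -0.05202334] [-0.08985092  0.27596967  1.93330043 -0.15503997  0.93639688 -2.58157545]
```

The commanded pose took on a 7° tilt at the limit. The opposite joint limit should undo it by mirroring, so I'll twist there at this safe height.

Call:
arm_command --pt "0 0 0" --pt "0 0 0" --pt "0 0 0" --pt "0 0 0" --pt "0 0 0" --pt "0 0 0" --pt "0 0 0" --pt "0 0 0" --pt "0 0 0" --pt "0 0 0" --pt "0 0 0" --pt "0 0 0" --twist '[7,7,7,7,7,7,7,7,7,7,7,7]' --grip '[0.4,0.4,0.4,0.4,0.4,0.4,0.4,0.4,0.4,0.4,0.4,0.4]'

```text
time_s: 8.65
tcp_pos: [0.6074, -0.0649, 0.1882]
orientation: [0.009, 0.224, 0.973, -0.062]
wrist_force: [-0.2, -0.7, -0.8]
grip_width: 0.0548
```

Call:
arm_command --pt "0 0 0" --pt "0 0 0" --pt "0 0 0" --pt "0 0 0" --pt "0 0 0" --pt "0 0 0" --pt "0 0 0" --pt "0 0 0" --pt "0 0 0" --pt "0 0 0" --pt "0 0 0" --pt "0 0 0" --twist '[7,7,7,7,7,7,7,7,7,7,7,7]' --grip '[0.4,0.4,0.4,0.4,0.4,0.4,0.4,0.4,0.4,0.4,0.4,0.4]'

```text
time_s: 9.65
tcp_pos: [0.6074, -0.0649, 0.1882]
orientation: [0.048, 0.817, 0.573, -0.04]
wrist_force: [-0.2, 0.1, 0.9]
grip_width: 0.0546
```

Call:
arm_command --pt "0 0 0" --pt "0 0 0" --pt "0 0 0" --pt "0 0 0" --pt "0 0 0" --pt "0 0 0" --pt "0 0 0" --pt "0 0 0" --pt "0 0 0" --pt "0 0 0" --pt "0 0 0" --pt "0 0 0" --twist '[7,7,7,7,7,7,7,7,7,7,7,7]' --grip '[0.4,0.4,0.4,0.4,0.4,0.4,0.4,0.4,0.4,0.4,0.4,0.4]'

```text
time_s: 10.65
tcp_pos: [0.6074, -0.0649, 0.1882]
orientation: [0.062, 0.991, -0.121, 0.003]
wrist_force: [0.0, 0.4, -0.2]
grip_width: 0.0549
```

Call:
arm_command --pt "0 0 0" --pt "0 0 0" --pt "0 0 0" --pt "0 0 0" --pt "0 0 0" --pt "0 0 0" --pt "0 0 0" --pt "0 0 0" --pt "0 0 0" --pt "0 0 0" --twist '[7,7,7,7,7,7,7,7,7,7]' --grip '[0.4,0.4,0.4,0.4,0.4,0.4,0.4,0.4,0.4,0.4]'

```text
time_s: 11.48
tcp_pos: [0.6074, -0.0649, 0.1882]
orientation: [0.049, 0.742, -0.668, 0.038]
wrist_force: [-1.0, 0.0, -0.3]
grip_width: 0.0549
```

```bash
python3 - <<'E'
from h import *
s=robot.state(); print(s['tcp_pos'],s['orientation'],s['joint_pos'])
E
```

```text
[ 0.60744801 -0.06490057  0.18822916] [ 0.04935621  0.74198471 -0.66751539  0.03802443] [-0.08986773  0.27600299  1.93326251 -0.15501935  0.93638064  3.03840894]
```

Call:
arm_command --pt "0 0 0" --pt "0 0 0" --pt "0 0 0" --twist '[4,4,4]' --grip '[0.4,0.4,0.4]'

```text
time_s: 11.73
tcp_pos: [0.6047, -0.0931, 0.1924]
orientation: [-0.024, -0.689, 0.724, -0.023]
wrist_force: [-0.2, 0.5, 0.3]
grip_width: 0.0547
```

```bash
python3 - <<'E'
from h import *
from scipy.spatial.transform import Rotation as Ro
s=robot.state(); q=s['orientation'];print(s['tcp_pos'],s['joint_pos']); print(Ro.from_quat([*q[1:],q[0]]).as_matrix().round(3))
E
```

```text
[ 0.60472141 -0.09306453  0.19237491] [-0.16196387  0.26805066  1.93154304 -0.08153062  0.93654492  3.07616132]
[[-0.048 -0.999 -0.004]
 [-0.997  0.048 -0.066]
 [ 0.066  0.    -0.998]]
```

The mirror works: the tilt has dropped from 7.1° to 3.8°. I'll continue with the same amount.

Call:
arm_command --pt "0 0 0" --pt "0 0 0" --pt "0 0 0" --twist '[4,4,2]' --grip '[0.4,0.4,0.4]'

```text
time_s: 11.98
tcp_pos: [0.5984, -0.1239, 0.1937]
orientation: [0.001, -0.644, 0.765, -0.005]
wrist_force: [0.0, 0.3, 0.3]
grip_width: 0.0547
```

```bash
python3 - <<'E'
from h import *
from scipy.spatial.transform import Rotation as Ro
s=robot.state(); q=s['orientation'];print(s['tcp_pos'],s['joint_pos']); print(Ro.from_quat([*q[1:],q[0]]).as_matrix().round(3))
E
```

```text
[ 0.59838722 -0.12389827  0.19368865] [-0.24042621  0.26249562  1.93477279 -0.00531589  0.93390384  3.07629915]
[[-0.171 -0.985  0.009]
 [-0.985  0.171 -0.007]
 [ 0.005 -0.01  -1.   ]]
```

```bash
python3 - <<'E'
from h import *
im=cv2.imread('pics/w2.png'); g=im.max(2)
m=(g<60).astype(np.uint8); m[:, :290]=0; m[:,350:]=0; m[120:]=0; m[:28]=0
ys,xs=np.nonzero(m); print(xs.min(),xs.max(),ys.min(),ys.max())
a,b=ray('w2',319,36,.109),ray('w2',321,100,.109)
print(a,b,(a+b)/2,np.degrees(np.arctan2(*(a-b)[[1,0]])),np.linalg.norm(a-b))
E
```

```text
299 339 34 102
[ 0.60042507 -0.20680045  0.109     ] [ 0.60158869 -0.15781198  0.109     ] [ 0.60100688 -0.18230622  0.109     ] -91.36068782358996 0.049002292552015214
```

Call:
arm_command --pt "0 0 0" --pt "0 0 0" --pt "0 0 0" --pt "0 0 0" --pt "0 0 0" --pt "0 0 0" --pt "0 0 0" --pt "0 0 0" --pt "0 0 0" --pt "0 0 0" --pt "0 0 0" --pt "0 0 0" --twist '[-7,-7,-7,-7,-7,-7,-7,-7,-7,-7,-7,-7]' --grip '[0.4,0.4,0.4,0.4,0.4,0.4,0.4,0.4,0.4,0.4,0.4,0.4]'

```text
time_s: 12.98
tcp_pos: [0.5985, -0.1222, 0.1934]
orientation: [0.003, 0.991, -0.133, 0.005]
wrist_force: [-0.5, 0.3, 0.0]
grip_width: 0.0548
```

Call:
arm_command --pt "0 0 0" --pt "0 0 0" --pt "0 0 0" --pt "0 0 0" --pt "0 0 0" --pt "0 0 0" --pt "0 0 0" --pt "0 0 0" --pt "0 0 0" --pt "0 0 0" --pt "0 0 0" --pt "0 0 0" --twist '[-7,-7,-7,-7,-7,-7,-7,-7,-7,-7,-7,-7]' --grip '[0.4,0.4,0.4,0.4,0.4,0.4,0.4,0.4,0.4,0.4,0.4,0.4]'

```text
time_s: 13.98
tcp_pos: [0.5985, -0.1222, 0.1934]
orientation: [0.006, 0.825, 0.565, 0.001]
wrist_force: [0.0, 0.4, -0.6]
grip_width: 0.0546
```

```bash
python3 - <<'E'
from h import *
from scipy.spatial.transform import Rotation as Ro
s=robot.state(); q=s['orientation'];print(s['tcp_pos'],s['joint_pos'][5]); print(Ro.from_quat([*q[1:],q[0]]).as_matrix().round(3))
E
```

```text
[ 0.59852979 -0.12220293  0.19337291] 0.13809772069824652
[[ 0.362  0.932  0.008]
 [ 0.932 -0.362 -0.008]
 [-0.004  0.01  -1.   ]]
```

Call:
arm_command --pt "0 0 0" --pt "0 0 0" --pt "0 0 0" --pt "-31 1 0" --pt "-31 1.5 0" --pt "0 0 25" --pt "0 0 25" --pt "0 0 0" --pt "0 0 0" --twist '[-7,-7,-6,0,0,0,0,0,0]' --grip '[0.5,0.5,0.5,0.5,0.5,0.5,0.5,0.5,0.5]'

```text
time_s: 14.73
tcp_pos: [0.5991, -0.1842, 0.1431]
orientation: [0.005, 0.717, 0.697, -0.0]
wrist_force: [0.2, 0.1, 0.4]
grip_width: 0.0457
```

```bash
python3 - <<'E'
from h import *
s=robot.state(); print(s['tcp_pos'],s['orientation'],s['grip_width'])
snap('wrist','w3');snap('side','s3')
a=cv2.imread('pics/s3.png')[150:260,270:420]
cv2.imwrite('pics/c3.png',np.vstack([cv2.imread('pics/w3.png')[:320],cv2.copyMakeBorder(cv2.resize(a,(368,270)),0,0,0,272,0)]))
E
```

```text
[ 0.59905637 -0.18422919  0.1431152 ] [ 4.58422953e-03  7.16775911e-01  6.97288400e-01 -4.06185005e-04] 0.04568355877430058
```

View pics/c3.png

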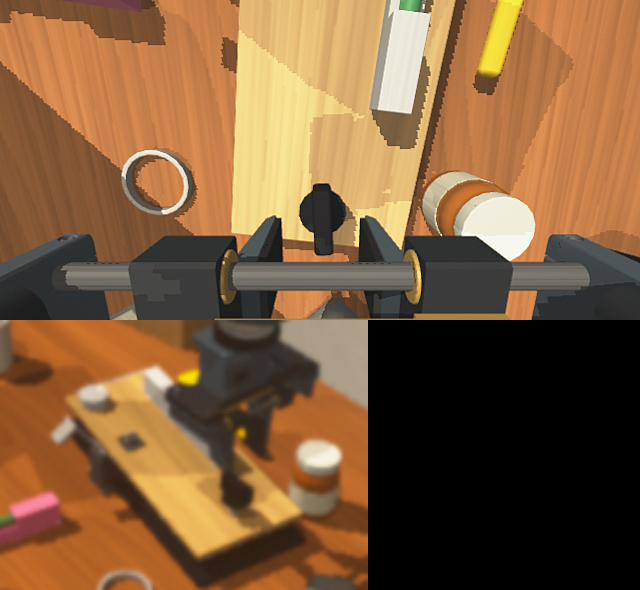

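The knob at (320,215) is centred between the fingers at columns 250–390, and its bar is aligned.

Call:
arm_command --pt "0 0 22" --pt "0 0 22" --pt "0 0 21" --pt "0 0 0" --pt "0 0 0" --pt "0 0 0" --pt "0 0 0" --pt "0 0 0" --pt "0 0 0" --pt "0 0 0" --twist '[0,0,0,0,0,0,0,0,0,0]' --grip '[0.5,0.5,0.5,0.5,1,1,1,1,1,1]'

```text
time_s: 15.67
tcp_pos: [0.6009, -0.1847, 0.0801]
orientation: [0.006, 0.716, 0.698, 0.0]
wrist_force: [-4.9, 1.7, 8.6]
grip_width: 0.0348
```

```bash
python3 - <<'E'
from h import *
# bubble position in initial top view along level axis, from white blob inside green vial
im=cv2.imread('pics/top0.png'); c=cv2.resize(im[150:185,275:360],None,fx=8,fy=8,interpolation=cv2.INTER_CUBIC)
h=cv2.cvtColor(c,cv2.COLOR_BGR2HSV); g=(h[...,0]>45)&(h[...,0]<90)&(h[...,1]>90)
ys,xs=np.nonzero(g); print(xs.min()/8+275,xs.max()/8+275,ys.min()/8+150,ys.max()/8+150)
# bubble & level ends given by eye in crop c0 (px/4.8): bubble (311,144)
L=[ray('top0',245+u/4.8,135+v/4.8,.098) for u,v in((345,150),(311,144))]
print(np.linalg.norm(L[0]-L[1]))
E
```

```text
303.375 329.625 162.5 169.875
0.01961944446570356
```

The fingers caught the round hub, which is about 35 mm across and lies below the bar. I'll open, raise 8 mm and grip the bar.

Call:
arm_command --pt "0 0 0" --pt "0 0 0" --pt "0 0 -8" --pt "0 0 0" --pt "0 0 0" --pt "0 0 0" --pt "0 0 0" --pt "0 0 0" --pt "0 0 0" --pt "0 0 0" --pt "0 0 0" --twist '[0,0,0,0,0,0,0,0,0,0,0]' --grip '[0.5,0.5,0.5,0.5,1,1,1,1,1,1,1]'

```text
time_s: 16.58
tcp_pos: [0.6008, -0.1845, 0.0866]
orientation: [0.006, 0.716, 0.698, 0.0]
wrist_force: [4.7, 0.1, -3.3]
grip_width: 0.0136
```

Call:
arm_command --pt "0 0 0" --pt "0 0 0" --pt "0 0 0" --pt "0 0 0" --pt "0 0 0" --pt "0 0 0" --pt "0 0 0" --pt "0 0 0" --pt "0 0 0" --pt "0 0 0" --pt "0 0 0" --pt "0 0 0" --twist '[5,5,5,5,5,5,5,5,5,5,5,5]' --grip '[1,1,1,1,1,1,1,1,1,1,1,1]'

```text
time_s: 17.58
tcp_pos: [0.6017, -0.185, 0.0867]
orientation: [0.006, 0.97, 0.244, 0.004]
wrist_force: [11.5, -5.4, -10.6]
grip_width: 0.0141
```

Call:
arm_command --pt "0 0 0" --pt "0 0 0" --pt "0 0 0" --pt "0 0 0" --pt "0 0 0" --pt "0 0 0" --pt "0 0 0" --pt "0 0 0" --pt "0 0 0" --pt "0 0 0" --pt "0 0 0" --pt "0 0 0" --twist '[5,5,5,5,5,5,0,0,0,0,0,0]' --grip '[1,1,1,1,1,1,1,1,1,1,1,1]'

```text
time_s: 18.58
tcp_pos: [0.6017, -0.1855, 0.0867]
orientation: [0.005, 1.0, -0.013, 0.006]
wrist_force: [10.9, -9.7, -10.7]
grip_width: 0.0141
```

Call:
arm_command --pt "0 0 0" --pt "0 0 0" --pt "0 0 0" --pt "0 0 0" --pt "0 0 0" --pt "0 0 0" --twist '[0,0,0,0,0,0]' --grip '[1,1,1,1,1,1]'

```text
time_s: 19.08
tcp_pos: [0.6018, -0.1855, 0.0868]
orientation: [0.005, 1.0, -0.013, 0.006]
wrist_force: [9.9, -8.3, -10.9]
grip_width: 0.014
```

```bash
python3 - <<'E'
from h import *
s=robot.state(); print(s['tcp_pos'],s['orientation'],s['joint_pos'][5],s['grip_width'],s['wrist_force'],s['moment'])
snap('wrist','w4');snap('side','s4');snap('top','t4')
a=cv2.imread('pics/s4.png')[165:245,300:400]; b=cv2.imread('pics/t4.png')[145:225,260:400]
W=cv2.resize(cv2.imread('pics/w4.png'),(400,250))
cv2.imwrite('pics/c4.png',np.vstack([np.hstack([cv2.resize(a,(400,320),interpolation=cv2.INTER_CUBIC),W[:,:400] if 0 else cv2.copyMakeBorder(W,0,70,0,0,0)]),cv2.copyMakeBorder(cv2.resize(b,(490,280),interpolation=cv2.INTER_CUBIC),0,0,0,310,0)]))
E
```

```text
[ 0.60175593 -0.18549612  0.08676522] [ 0.00479264  0.99988321 -0.01334713  0.00569672] 1.2695928848955167 0.014049304831206486 [  9.91971934  -8.26962081 -10.85284444] [-1.35211794 -1.33905643 -0.08170854]
```

View pics/c4.png

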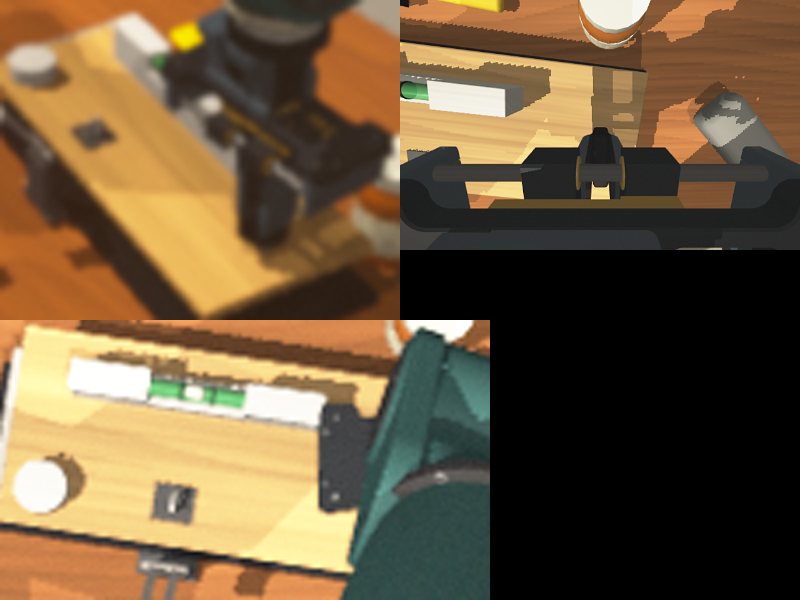

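The top crop shows the bubble at (194,393) in a vial spanning about 150–246, just left of the middle. I'll measure it numerically against the black lines.

```bash
cat > bub.py <<'E'
from h import *
import sys
def prof(f):
    im=cv2.imread(f'pics/{f}.png').astype(np.float32)
    # vial axis along stand y; sample a line at z=.095 through level centre
    d=np.array([np.sin(np.radians(8.14)),np.cos(np.radians(8.14)),0]); n=np.array([d[1],-d[0],0])
    c=np.array([.6627,-.0112,.096]); s=np.arange(-44,45,2.)
    best=[]
    for k in s:
        P=[proj(f,c+d*k/1000+n*w/1000) for w in(-2,0,2)]
        best.append(np.mean([cv2.getRectSubPix(im,(1,1),(float(p[0]),float(p[1])))[0,0] for p in P],0))
    return s,np.array(best)
s,b=prof(sys.argv[1])
for k,v in zip(s,b): print(int(k),v.astype(int),end=' | ')
E
python3 bub.py t4
```

```text
-44 [246 251 253] | -42 [246 251 253] | -40 [247 251 253] | -38 [243 250 250] | -36 [229 245 240] | -34 [187 232 195] | -32 [149 217 149] | -30 [131 210 125] | -28 [132 210 125] | -26 [134 212 127] | -24 [136 214 129] | -22 [137 215 131] | -20 [136 214 130] | -18 [138 215 131] | -16 [138 215 131] | -14 [134 212 126] | -12 [118 185 112] | -10 [106 165 101] | -8 [108 169 103] | -6 [128 199 123] | -4 [138 203 139] | -2 [164 211 175] | 0 [204 232 224] | 2 [228 244 242] | 4 [230 246 243] | 6 [225 244 238] | 8 [221 243 231] | 10 [210 239 221] | 12 [173 212 182] | 14 [126 174 130] | 16 [106 156 105] | 18 [120 184 116] | 20 [133 207 127] | 22 [139 216 132] | 24 [136 214 130] | 26 [133 212 125] | 28 [131 210 124] | 30 [129 208 124] | 32 [132 210 127] | 34 [134 211 128] | 36 [133 211 125] | 38 [130 208 122] | 40 [158 212 161] | 42 [203 229 213] | 44 [242 248 249] |
```

The lines are at −9.5 and +15.5, so their centre is 3.0. The bubble is at about 5.7, so it needs about 14° more clockwise.

Call:
arm_command --pt "0 0 0" --pt "0 0 0" --pt "0 0 0" --pt "0 0 0" --pt "0 0 0" --pt "0 0 0" --pt "0 0 0" --pt "0 0 0" --pt "0 0 0" --pt "0 0 0" --pt "0 0 0" --pt "0 0 0" --twist '[5,5,4,0,0,0,0,0,0,0,0,0]' --grip '[1,1,1,1,1,1,1,1,1,1,1,1]'

```text
time_s: 20.23
tcp_pos: [0.6017, -0.1857, 0.0868]
orientation: [0.004, 0.991, -0.135, 0.006]
wrist_force: [9.2, -11.4, -11.2]
grip_width: 0.0138
```

Call:
arm_command --pt "0 0 0" --pt "0 0 0" --pt "0 0 0" --pt "0 0 0" --pt "0 0 0" --pt "0 0 0" --pt "0 0 0" --pt "0 0 0" --pt "0 0 0" --pt "0 0 0" --twist '[0,0,0,0,0,0,0,0,0,0]' --grip '[1,1,1,1,0.6,0.6,0.6,0.6,0.6,0.6]'

```text
time_s: 21.07
tcp_pos: [0.6003, -0.1843, 0.0867]
orientation: [0.003, 0.991, -0.135, 0.004]
wrist_force: [0.5, -0.2, 0.2]
grip_width: 0.0361
```

```bash
python3 -c "
from h import *
print(robot.state()['grip_width']);snap('top','t5')"; python3 bub.py t5 | tr '|' '\n' | sed -n 14,33p | tr '\n' '|'
```

```text
0.03612790203988722
 -18 [137 214 131] | -16 [136 214 130] | -14 [133 211 127] | -12 [119 184 114] | -10 [109 165 105] | -8 [111 164 108] | -6 [129 181 132] | -4 [169 210 184] | -2 [206 233 223] | 0 [230 245 242] | 2 [236 248 247] | 4 [235 248 245] | 6 [224 244 234] | 8 [206 238 218] | 10 [170 226 176] | 12 [137 202 137] | 14 [113 175 108] | 16 [106 162 102] | 18 [122 187 117] | 20 [133 206 127] |
```

The bubble is now centred: edges −3.5 and 9.4, middle 3.0, against a line centre of 3.1. The fingers are off the knob. I'll rise, shut the fingers and go over the hinge-side end block.

Call:
arm_command --pt "0 0 -25" --pt "0 0 -30" --pt "0 0 -20" --pt "0 0 0" --pt "4.7 -31.5 0" --pt "4.7 -31.5 0" --pt "4.7 -31.5 0" --pt "4.7 -31.5 0" --pt "4.7 -31.5 0" --pt "4.7 -31.5 0" --pt "4.7 -31.5 0" --pt "4.7 -31.5 0" --twist '[0,0,0,-7,0,0,0,0,0,0,0,0]' --grip '[0.6,0.6,0.6,1,1,1,1,1,1,1,1,1]'

```text
time_s: 22.12
tcp_pos: [0.6744, 0.0614, 0.1604]
orientation: [0.004, 0.997, -0.074, 0.004]
wrist_force: [0.1, 0.3, 0.2]
grip_width: 0.0004
```

Call:
arm_command --pt "0 0 20" --pt "0 0 15" --pt "0 0 0" --pt "0 0 0" --twist '[0,0,0,0]' --grip '[1,1,1,1]'

```text
time_s: 22.45
tcp_pos: [0.6735, 0.0588, 0.1242]
orientation: [0.004, 0.997, -0.075, 0.003]
wrist_force: [0.4, -1.3, 0.8]
grip_width: 0.0005
```

```bash
python3 - <<'E'
from h import *
s=robot.state(); print(s['tcp_pos'],s['orientation'],s['grip_width'],s['wrist_force'])
snap('side','s6');snap('top','t6')
a=cv2.imread('pics/s6.png')[155:245,290:400]; b=cv2.imread('pics/t6.png')[135:225,255:400]
A=cv2.resize(a,(366,300),interpolation=cv2.INTER_CUBIC);B=cv2.resize(b,(434,300),interpolation=cv2.INTER_CUBIC)
cv2.imwrite('pics/c6.png',np.hstack([A,B]))
E
```

```text
[0.6734826  0.0587734  0.12419881] [ 0.00392633  0.99720152 -0.07459656  0.00301103] 0.0004971893460099634 [ 0.4006045  -1.33072418  0.82227794]
```

View pics/c6.png

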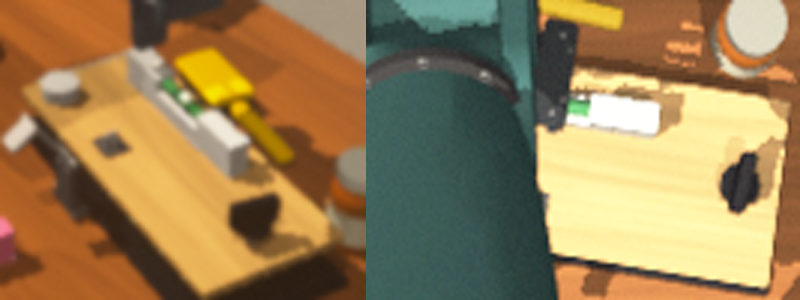

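The side crop shows the shut fingertips above the hinge-side end block and the hasp still folded back. Now I press down gently.

Call:
arm_command --pt "0 0 9" --pt "0 0 8" --pt "0 0 2" --pt "0 0 2" --pt "0 0 1" --pt "0 0 0" --pt "0 0 0" --twist '[0,0,0,0,0,0,0]' --grip '[1,1,1,1,1,1,1]'

```text
time_s: 23.13
tcp_pos: [0.6748, 0.0594, 0.1035]
orientation: [0.004, 0.997, -0.074, 0.004]
wrist_force: [0.8, -0.8, 0.1]
grip_width: 0.0003
```

Call:
arm_command --pt "0 0 1" --pt "0 0 0" --pt "0 0 0" --twist '[0,0,0]' --grip '[1,1,1]'

```text
time_s: 23.38
tcp_pos: [0.6749, 0.0594, 0.1025]
orientation: [0.004, 0.997, -0.074, 0.005]
wrist_force: [0.8, -0.6, 1.2]
grip_width: 0.0007
```

Call:
arm_command --pt "0 0 1" --pt "0 0 0.5" --pt "0 0 0" --pt "0 0 0" --twist '[0,0,0,0]' --grip '[1,1,1,1]'

```text
time_s: 23.72
tcp_pos: [0.6751, 0.0594, 0.1024]
orientation: [0.004, 0.997, -0.074, 0.005]
wrist_force: [-6.9, 0.2, 19.3]
grip_width: 0.0005
```

About 19 N. I'll ease slightly, hold, and check.

Call:
arm_command --pt "0 0 -0.4" --pt "0 0 0" --pt "0 0 0" --pt "0 0 0" --pt "0 0 0" --pt "0 0 0" --pt "0 0 0" --pt "0 0 0" --pt "0 0 0" --pt "0 0 0" --pt "0 0 0" --pt "0 0 0" --twist '[0,0,0,0,0,0,0,0,0,0,0,0]' --grip '[1,1,1,1,1,1,1,1,1,1,1,1]'

```text
time_s: 24.72
tcp_pos: [0.675, 0.0594, 0.1024]
orientation: [0.004, 0.997, -0.074, 0.005]
wrist_force: [-5.4, -0.7, 13.9]
grip_width: 0.0004
```

```bash
python3 - <<'E'
from h import *
s=robot.state(); print(s['tcp_pos'],s['wrist_force'])
snap('side','s7'); snap('wrist','w7')
a=cv2.imread('pics/s7.png')[150:240,295:385]
cv2.imwrite('pics/c7.png',np.hstack([cv2.resize(a,(400,400),interpolation=cv2.INTER_CUBIC),cv2.copyMakeBorder(cv2.resize(cv2.imread('pics/w7.png'),(400,250)),0,150,0,0,0)]))
E
```

```text
[0.67501148 0.05935428 0.1024078 ] [-5.37861887 -0.74620704 13.92084271]
```

View pics/c7.png

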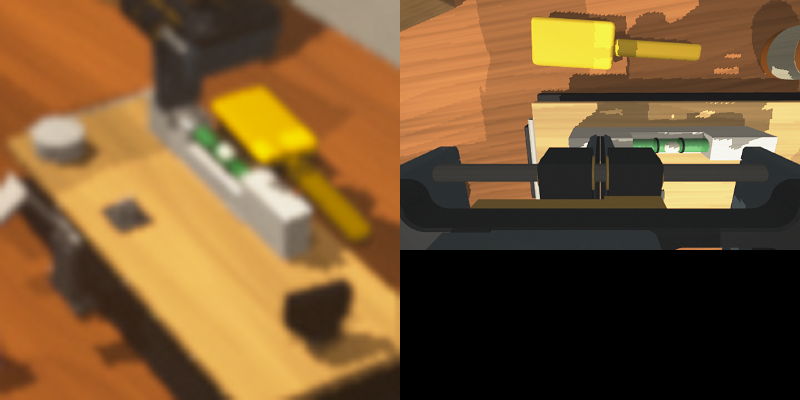

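The wrist view shows the bubble at (672,145), midway between the black lines at about 660 and 685. The press is steady at 13.9 N and the hasp is folded back, so I'm handing in.

```bash
python3 -c "
from workcell import robot
print(robot.state()['wrist_force']); print(robot.hand_in())"
```

```text
[-5.82838774 -0.09743496 13.69992042]
the job is handed in; nothing more can be done
None
```

I swung the hasp back, levelled the board and pressed the level. I handed the job in at about 25 s, still pressing; the hand-in reports no verdict.

- **Hasp:** I pinched the tab and swung the hasp through about 2.2 rad commanded. Later pictures show it folded back towards the robot.
- **Levelling:** I turned the knob about 104° clockwise. With the fingers off the knob and nothing on the level, the top camera put the bubble within about 0.5 mm of midway between the lines.
- **Pressing:** the shut fingers press the level's hinge-side end block with a steady 14 N or so. The wrist view just before hand-in shows the bubble still midway.

**What went wrong on the way:**
- My first twist ran joint 6 to −3.076 rad, just inside its ±3.08 limit, and tilted the tool 7°. I undid the tilt at the opposite limit, down to about 0.6°.
- The first grip on the knob caught its round hub, so I opened, rose 8 mm and gripped the bar.
- About 5–6 N of sideways force remained while pressing. I saw no shift of the level.
- I compared the bystanders' positions only by eye, and they looked unmoved.

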